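Put the dry walnut board away in the board rack

ROBOT

A 6-joint arm with a two-finger parallel gripper is mounted at the origin on the work surface. World frame = base frame: x ahead of the robot, y to its left, z up, the work surface at z = 0. Lengths are in m, angles in rad, forces in N, time in s.
With the tool pointing down it reaches from about 0.425 to 0.95 m from the base axis. Payload 3.5 kg.
Tool frame: the origin (TCP) lies on the centre line of the jaws, within the pads' length; the fingertips stand 17 mm ahead of it and the grasp point (between the pads) lies 2 mm behind it; z points along the fingers, y is the line along which they close (so a half turn about z gives the same grasp; the last joint's range is limited). The gripper opens to 85 mm and grips with 20 to 120 N. Pads are 22 mm wide; open, the fingers measure 114 mm over their backs; the gripper's body (76 mm by 85 mm) begins 54 mm behind the grasp point. The pads swing forward as they close: fully open they stand 13 mm farther back than shut.
Start: joints at [-1.444, 0.286, 1.577, -0, 1.279, -0.15], TCP at [0.184, -0.649, 0.212] pointing down, gripper open.
Joint ranges: [-2.77, 2.77], [-0.9, 2.22], [0.21, 2.48], [-1.53, 4.67], [0.24, 2.81], [-2.84, 2.84]. Speed limits (rad/s): [2.79, 2.79, 3.14, 3.14, 3.14, 3.14].

INTERFACE

Orientations are given as a unit quaternion [x, y, z, w].
In Python, from plant import ctrl gives the robot as it stands. The module is installed in compiled form; this text tells all that it offers.
- The arm moves only by the tool drive_tool, never from a script. Its argument "moves" is a list of rows, each a list of 3 entries, a list of its own where there are three numbers: the turn, a rotation vector about the tool's x, y, z in rad, then the shift along the tool's x, y, z in m, then the finger opening in m, from 0 to 0.0854. A call has 1 to 5 rows; each row shifts and turns the commanded pose from where the row before left it, along the tool's axes as they then stand; what a row does not reach is not made up. A row lasts 1/8 s, in which the tool goes at most 62.5 mm and 10.7 degrees, less where a joint would pass 70% of its speed; a pose out of reach is approached as far as the arm can. A call with a gripper value outside its range is refused whole. The fingers move at their own pace and stop on an object; "grip_force" is the grip in N (left out, the last holds). Time passes only in rows, so rows that do not move let the fingers close. It gives the time, the measured TCP pose, the force, the opening and the grip force at its end, in the units of the state.
- ctrl.get_state(): the state, without advancing time (a new reading comes with each control period).
- ctrl.read_camera(name): name is "side" or "top"; returns a dict with "image" (384x512x3 uint8, red, green, blue), "fx", "fy", "cx", "cy" (pixels), "dist" ([k1, k2, p1, p2, k3] as OpenCV has them; the pictures are not rectified), "R" (3x3) and "t" (3): a world point X has camera coordinates R X + t. Camera axes: x right, y down, z forward; pixel columns grow to the right and rows downward; lengths in m; the calibration is good to about 2 mm. A picture is of the moment at which its call begins. There is no depth.
- ctrl.sign_off(): hands the job in; it is judged then, once.
The state is a dict: "time": time; "qpos": joint angles; "dq": joint speeds; "joint_efforts": joint torques, N m; "eef_pos": TCP position; "tcp_rot": TCP orientation; "contact_force": force on the tool from outside, world axes, zero at the start; "wrist_torque": the same for the moment, N m; "opening": opening from 0.0 (shut) to 1.0 (fully open); "finger_force": force on a finger pad.
Only numpy, scipy, OpenCV 4.12 (cv2) and the standard library are available. Lean on these libraries where they do the work, as an engineer would, in place of code of your own. Each camera call takes 0.05 s, during which the arm holds its last target. There are 200 camera calls.

TASK

Take the dark walnut board out of the steel drying stand and stand it upright on its long edge in the empty, cork-lined slot of the white rack, roughly centred along the slot and resting on the cork. Keep it upright on the way, lower it all the way down before letting go, and leave the other two boards in the drying stand.

Things in the scene. Friction and masses are not known exactly. Their poses are not given: they have to be found in the camera images.
- walnut_center (a point): Centre of the dark brown walnut board (loose, 200 long = its x, 16 thick = its y, 140 high = its z; 0.25 to 0.45 kg). It starts upright on its long edge in any of three slots, 80 apart, of the fixed steel drying stand: a 10 thick drip tray with pairs of wire hoops 28 apart, tops 88 above the counter. Lower edge 10 above the counter, upper edge 150.
- free_slot (a point): Centre of the brown cork strip's top face, on the floor of the fixed white rack's free slot, 13 above the counter. x along the slot, y across, z up. Slot 28 wide, 210 long; panels upright to 78 above the counter, then flared to a mouth 50 wide, 96 up. Three slots 80 apart; any may be free, the others hold a green and an orange board 16 thick, at most 140 above the counter.
- maple_center (a point): Centre of the pale maple board, a loose bystander of the walnut board's size, upright in another slot of the drying stand; to be left there.
- blue_center (a point): Centre of the blue plastic board, a loose bystander of the walnut board's size, upright in the remaining slot of the drying stand; to be left there.
Not all that is in view belongs to the job. Leave any yellow look-alike of the part that bears walnut_center alone.

How it is judged:
At the end, for the whole second after the job is handed in: The walnut board rests on the cork of the free slot, standing on its long edge: its centre within 30 mm of the slot's middle along it and 15 mm across it, 60 to 78 mm above the cork, leaning less than 12 degrees, at rest; the maple and blue boards within 30 mm of where they stood (x of walnut_center in the frame of free_slot between -0.03 and 0.03 m and y of walnut_center in the frame of free_slot between -0.015 and 0.015 m and z of walnut_center in the frame of free_slot between 0.06 and 0.078 m and angle between walnut_center's own z axis and vertical below 0.22 rad and linear speed of walnut below 0.02 m/s and distance of each of maple_center, blue_center from where it was at the start of the episode below 0.03 m); the robot touches nothing.
It fails at once if the walnut board is tipped more than 30 degrees from upright (angle between walnut_center's own z axis and vertical above 0.52 rad).
It fails at once if the walnut board is let go over the rack with its lower edge more than 30 mm above the cork (horizontal distance between walnut_center and free_slot below 0.1 m and z of walnut_center in the frame of free_slot above 0.1 m and contact force between walnut and the fingers below 0.05 N).
It fails at once if the maple or blue board is pulled out or tipped (distance of any of maple_center, blue_center from where it was at the start of the episode above 0.05 m).
It also fails if it takes over 53 s, if anything falls off the work surface, if the arm or the gripper's body presses on something with over 40 N, if the wrist force passes 120 N, or if a joint passes its speed limit or range.

## Working session

There is one attempt and no reset: what is moved stays moved. The work goes in short steps, Python scripts to look and compute and a tool call to move; the robot and the scene stay as the last step left them, time stands still between calls to the robot, and variables do not carry over. Pictures are saved under pics/ and viewed, at most 10 in all, crops included, and the job is handed in when it is done.

Besides the shell and the picture viewer there is one more tool, called by a JSON object that holds its "fn" and its "kwargs". drive_tool: Moves the arm, as the interface text tells. Its arguments: {"type":"object","properties":{"moves":{"type":"array","items":{"type":"array"}},"grip_force":{"type":"number"}},"required":["moves"]}

```bash
mkdir -p pics; cat > h.py <<'E'
import numpy as np, cv2, pickle
from plant import ctrl
def snap(n):
    c=ctrl.read_camera(n); pickle.dump(c,open(n+'.pkl','wb')); return c
def ld(n): return pickle.load(open(n+'.pkl','rb'))
def ray(c,p):
    K=np.array([[c['fx'],0,c['cx']],[0,c['fy'],c['cy']],[0,0,1]])
    u=cv2.undistortPoints(np.float64(p).reshape(-1,1,2),K,np.float64(c['dist'])).reshape(-1,2)
    R=np.array(c['R']);d=np.c_[u,np.ones(len(u))]@R
    return -R.T@np.array(c['t']),d
def plane(c,p,z):
    o,d=ray(c,p); return o+d*((z-o[2])/d[:,2])[:,None]
def proj(c,X):
    K=np.array([[c['fx'],0,c['cx']],[0,c['fy'],c['cy']],[0,0,1]])
    return cv2.projectPoints(np.float64(X).reshape(-1,1,3),cv2.Rodrigues(np.array(c['R']))[0],np.float64(c['t']),K,np.float64(c['dist']))[0].reshape(-1,2)
E
python3 - <<'E'
from h import *
for n in('top','side'):
    c=snap(n); cv2.imwrite(f'pics/{n}0.png',cv2.resize(c['image'][:,:,::-1],(800,600),interpolation=cv2.INTER_CUBIC))
    print(n,ray(c,[[256,192]]),c['fx'])
s=ctrl.get_state();print(s)
E
```

```text
top (array([ 0.34991847, -0.01158648,  0.99209003]), array([[ 0.1014107 , -0.00556221, -0.994965  ]])) 361.08946060341515
side (array([0.0829139 , 0.56477668, 0.87390007]), array([[ 0.35580495, -0.5222526 , -0.77514588]])) 424.66604670438466
{'time': 0.1, 'qpos': array([-1.44400251e+00,  2.87129936e-01,  1.57807648e+00, -5.87897632e-06,
        1.27860134e+00, -1.50016391e-01]), 'dq': array([ 0.00072435, -0.00269276, -0.00169759, -0.00112776,  0.00092101,
       -0.00040161]), 'joint_efforts': array([ 4.88093174e-04, -4.07299411e+01, -2.93697631e+01, -1.63320851e-04,
        3.42872074e-03,  6.80090992e-06]), 'eef_pos': array([ 0.1844023 , -0.64864124,  0.21072546]), 'tcp_rot': array([ 9.90436569e-01,  1.37964403e-01,  1.00460209e-05, -1.10750744e-03]), 'contact_force': array([-0.08044156,  0.30015524, -0.43821153]), 'wrist_torque': array([-0.02831309, -0.02171504,  0.07309826]), 'finger_force': 0.0, 'opening': 0.9978622665607951}
```

View pics/top0.png

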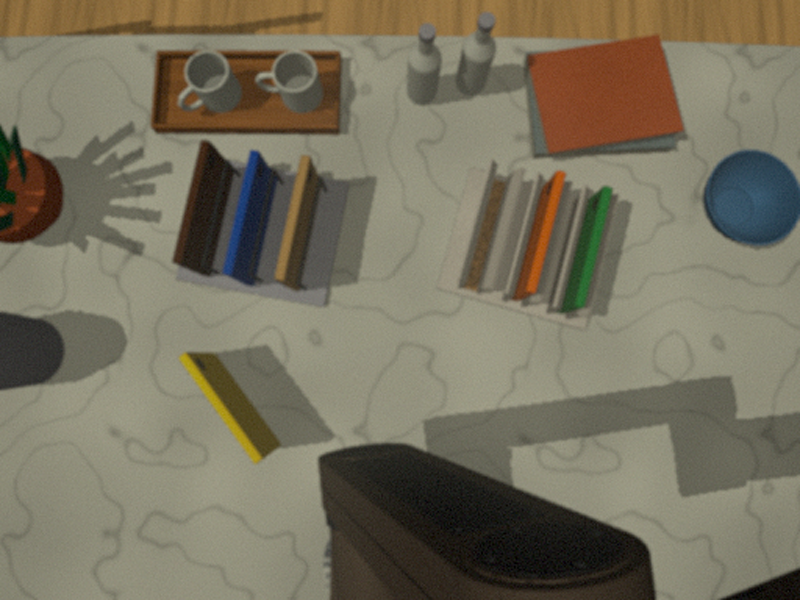

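View pics/side0.png

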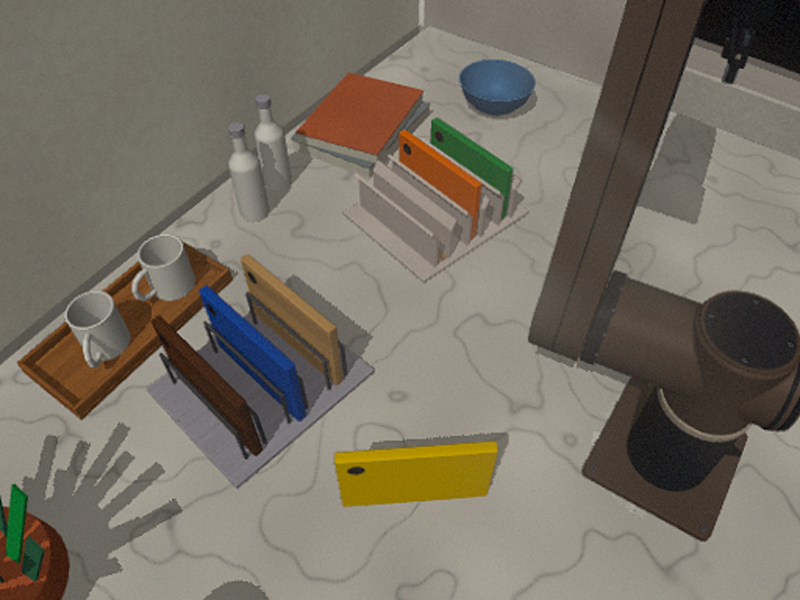

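Both images show the candidates for walnut, in top-view pixels (800x600): the dark brown board (200,210), blue (250,215), maple (300,220), the yellow look-alike (230,405) and the brown tray (245,90). I choose the dark brown one, in the outermost left slot. The free slot with cork is the left one of the white rack, at (485,235). Next is a close crop to check this.

```bash
python3 - <<'E'
from h import *
c=ld('top');im=c['image'][:,:,::-1]
a=cv2.resize(im[85:200,105:180],None,fx=5,fy=5,interpolation=cv2.INTER_CUBIC)
b=cv2.resize(im[95:210,275:350],None,fx=5,fy=5,interpolation=cv2.INTER_CUBIC)
o=np.hstack([a,b]);cv2.imwrite('pics/crop.png',cv2.convertScaleAbs(o,alpha=1.3))
hsv=cv2.cvtColor(np.ascontiguousarray(im),cv2.COLOR_BGR2HSV)
for n,p in dict(wtop=(122,118),wface=(130,140),cork=(306,150),white=(322,130),blue=(160,125),maple=(188,130)).items(): print(n,hsv[p[1],p[0]])
E
```

```text
wtop [17 76 91]
wface [ 23 149  29]
cork [21 81 95]
white [ 23  40 108]
blue [105 188  61]
maple [ 18 138 150]
```

View pics/crop.png

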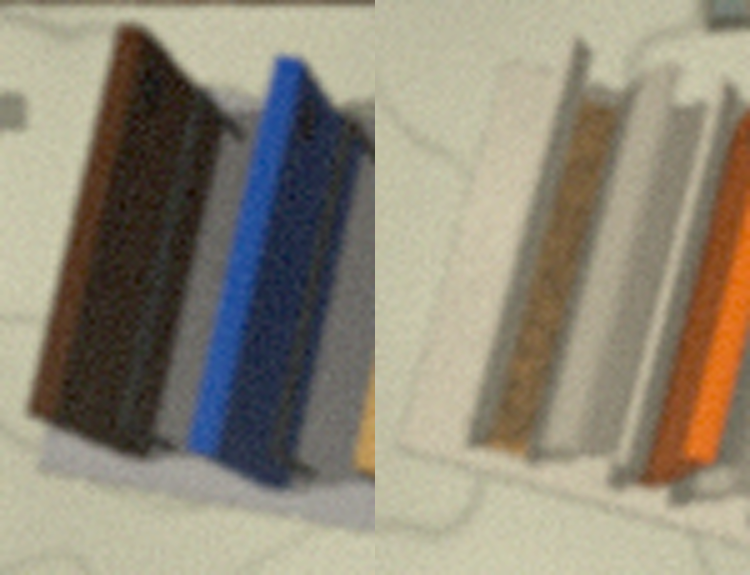

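```bash
python3 - <<'E'
from h import *
c=ld('top');s=ld('side')
A=lambda L:[((x+.5)/5-.5+105,(y+.5)/5-.5+85) for x,y in L]
B=lambda L:[((x-375+.5)/5-.5+275,(y+.5)/5-.5+95) for x,y in L]
np.set_printoptions(precision=4,suppress=True)
w=plane(c,A([(118,25),(143,28),(30,412),(56,418)]),.15);print('walnut top',w)
print('len',np.linalg.norm(w[0]-w[2]),'thk',np.linalg.norm(w[0]-w[1]))
bl=plane(c,A([(277,58),(303,60),(190,448),(215,455)]),.15);print('blue',bl.mean(0))
m=w.mean(0);d=(w[:2].mean(0)-w[2:].mean(0));print(m,np.arctan2(d[1],d[0]))
k=plane(c,B([(618,108),(533,455),(582,100),(490,445)]),.013);print('cork',k)
print('tips L',plane(c,B([(578,38),(475,442)]),.096),'R',plane(c,B([(680,68),(562,455)]),.096))
# colour masks: cork in top, orange/green top edges
hsv=cv2.cvtColor(c['image'],cv2.COLOR_RGB2HSV)
def blob(lo,hi,box):
    x0,y0,x1,y1=box; mk=np.zeros(hsv.shape[:2],np.uint8); mk[y0:y1,x0:x1]=cv2.inRange(hsv,lo,hi)[y0:y1,x0:x1]
    n,l,st,ce=cv2.connectedComponentsWithStats(mk); i=1+np.argmax(st[1:,4]); q=np.argwhere(l==i)[:,::-1].astype(np.float32)
    r=cv2.minAreaRect(q);return r,cv2.boxPoints(r),st[i]
for n,lo,hi,box,z in [('wal',(0,60,50),(14,255,140),(105,85,150,185),.15),('cork',(8,70,60),(25,160,140),(285,105,335,195),.013),('orange',(0,180,165),(20,255,255),(320,100,370,200),.153),('green',(45,120,90),(80,255,255),(350,110,400,205),.153),('blue',(100,150,110),(125,255,255),(135,90,185,190),.15)]:
    r,b,st=blob(lo,hi,box); P=plane(c,b,z); print(n,r,st,'\n',P,P.mean(0))
E
```

```text
walnut top [[0.6834 0.2993 0.15  ]
 [0.6819 0.2868 0.15  ]
 [0.4911 0.3306 0.15  ]
 [0.4883 0.3179 0.15  ]]
len 0.19488441730905673 thk 0.012548772661811732
blue [0.5698 0.2302 0.15  ]
[0.5862 0.3086 0.15  ] -0.16024283340082596
cork [[ 0.6655 -0.2028  0.013 ]
 [ 0.469  -0.154   0.013 ]
 [ 0.6698 -0.1826  0.013 ]
 [ 0.4742 -0.1305  0.013 ]]
tips L [[ 0.6757 -0.1664  0.096 ]
 [ 0.4651 -0.1129  0.096 ]] R [[ 0.6605 -0.2188  0.096 ]
 [ 0.4591 -0.1565  0.096 ]]
wal ((122.00163269042969, 129.11802673339844), (5.325163841247559, 79.36212921142578), 13.240520477294922) [111  90  22  79 310] 
 [[0.4907 0.3313 0.15  ]
 [0.6827 0.2985 0.15  ]
 [0.6796 0.2855 0.15  ]
 [0.4879 0.3186 0.15  ]] [0.5853 0.3085 0.15  ]
cork ((310.4370422363281, 149.9818878173828), (9.47868537902832, 72.7863998413086), 16.059988021850586) [296 114  28  73 605] 
 [[ 0.4741 -0.1256  0.013 ]
 [ 0.6724 -0.1825  0.013 ]
 [ 0.6652 -0.208   0.013 ]
 [ 0.4672 -0.1505  0.013 ]] [ 0.5697 -0.1666  0.013 ]
orange ((348.8995056152344, 147.60198974609375), (4.22613000869751, 77.86387634277344), 14.322718620300293) [338 110  23  76 309] 
 [[ 0.4548 -0.2066  0.153 ]
 [ 0.6387 -0.2562  0.153 ]
 [ 0.6363 -0.2661  0.153 ]
 [ 0.4525 -0.2162  0.153 ]] [ 0.5456 -0.2362  0.153 ]
green ((379.32354736328125, 157.7058868408203), (5.820854663848877, 77.36886596679688), 14.03624439239502) [368 120  23  76 420] 
 [[ 0.4328 -0.2766  0.153 ]
 [ 0.6148 -0.3269  0.153 ]
 [ 0.6116 -0.3405  0.153 ]
 [ 0.4296 -0.2899  0.153 ]] [ 0.5222 -0.3085  0.153 ]
blue ((153.38507080078125, 135.4742431640625), (4.155518054962158, 79.29132080078125), 12.63336181640625) [143  97  21  78 308] 
 [[0.4758 0.2526 0.15  ]
 [0.6667 0.22   0.15  ]
 [0.6644 0.2099 0.15  ]
 [0.4738 0.2428 0.15  ]] [0.5702 0.2313 0.15  ]
```

{"fn": "drive_tool", "kwargs": {"moves": [[[0,0,0.147],[0,0,-0.01],0.05],[[0,0,0.147],[0,0,-0.01],0.05],[[0,0,0.147],[0,0,-0.01],0.05],[[0,0,0],[0.029,-0.05,0],0.05],[[0,0,0],[0.029,-0.05,0],0.05]]}}

```text
time: 0.72
eef_pos: [0.2583, -0.5591, 0.2413]
tcp_rot: [0.997, -0.083, -0.0, -0.001]
contact_force: [0.5, -0.3, -0.2]
opening: 0.589
finger_force: 0.0
```

{"fn": "drive_tool", "kwargs": {"moves": [[[0,0,0],[0.029,-0.05,0],0.05],[[0,0,0],[0.029,-0.05,0],0.05],[[0,0,0],[0.029,-0.05,0],0.05],[[0,0,0],[0.029,-0.05,0],0.05],[[0,0,0],[0.029,-0.05,0],0.05]]}}

```text
time: 1.35
eef_pos: [0.4427, -0.3353, 0.2416]
tcp_rot: [0.997, -0.082, -0.0, -0.0]
contact_force: [-0.0, -0.9, -0.0]
opening: 0.587
finger_force: 0.0
```

{"fn": "drive_tool", "kwargs": {"moves": [[[0,0,0],[0.029,-0.05,0],0.05],[[0,0,0],[0.029,-0.05,0],0.05],[[0,0,0],[0.029,-0.05,0],0.05],[[0,0,0],[0,0,0],0.05]]}}

```text
time: 1.85
eef_pos: [0.5538, -0.2, 0.2413]
tcp_rot: [0.997, -0.079, -0.0, -0.001]
contact_force: [0.0, -0.3, 0.1]
opening: 0.587
finger_force: 0.0
```

```bash
cat >> h.py <<'E'
from scipy.spatial.transform import Rotation as Ro
def to(g,yaw):
    s=ctrl.get_state();R=Ro.from_quat(s['tcp_rot']);np.set_printoptions(precision=4,suppress=True)
    G=Ro.from_matrix(np.array([[np.cos(yaw),np.sin(yaw),0],[np.sin(yaw),-np.cos(yaw),0],[0,0,-1]]))
    print('t',s['time'],'pos',s['eef_pos'],'q',s['qpos'],'shift',R.inv().apply(np.array(g)-s['eef_pos']),'turn',(R.inv()*G).as_rotvec(),'F',s['contact_force'],'pad',s['finger_force'],s['opening'])
E
python3 -c "
from h import *
to([.586,.308,.24],-.165)"
```

```text
t 1.85 pos [ 0.5538 -0.2     0.2413] q [-0.519   0.0767  1.7632  0.0007  1.3028  1.2102] shift [-0.0484 -0.5067  0.0019] turn [-0.001   0.0009  0.0064] F [ 0.0359 -0.3491  0.0678] pad 0.0 0.5870386553892524
```

{"fn": "drive_tool", "kwargs": {"moves": [[[0,0,0.006],[-0.005,-0.051,0],0.05],[[0,0,0],[-0.005,-0.051,0],0.05],[[0,0,0],[-0.005,-0.051,0],0.05],[[0,0,0],[-0.005,-0.051,0],0.05],[[0,0,0],[-0.005,-0.051,0],0.05]]}}

```text
time: 2.48
eef_pos: [0.5701, 0.0527, 0.2417]
tcp_rot: [0.996, -0.086, -0.0, 0.0]
contact_force: [0.6, -0.8, 0.6]
opening: 0.583
finger_force: 0.0
```

{"fn": "drive_tool", "kwargs": {"moves": [[[0,0,0],[-0.005,-0.051,0],0.05],[[0,0,0],[-0.005,-0.051,0],0.05],[[0,0,0],[-0.005,-0.051,0],0.05],[[0,0,0],[-0.005,-0.051,0],0.05],[[0,0,0],[-0.003,-0.048,0],0.05]]}}

```text
time: 3.1
eef_pos: [0.5906, 0.305, 0.2415]
tcp_rot: [0.996, -0.085, -0.0, 0.0]
contact_force: [0.3, 0.0, -0.3]
opening: 0.586
finger_force: 0.0
```

{"fn": "drive_tool", "kwargs": {"moves": [[[0,0,0],[0,0,0.02],0.05],[[0,0,0],[0,0,0.02],0.05],[[0,0,0],[0,0,0],0.05]]}}

```text
time: 3.48
eef_pos: [0.5889, 0.3021, 0.1979]
tcp_rot: [0.996, -0.086, -0.003, 0.002]
contact_force: [0.3, 0.2, -0.4]
opening: 0.589
finger_force: 0.0
```

```bash
python3 - <<'E'
from h import *
to([.586,.308,.122],-.165)
c=snap('side');im=c['image'][:,:,::-1][110:320,60:270]
cv2.imwrite('pics/s1.png',cv2.resize(im,(600,600),interpolation=cv2.INTER_CUBIC))
# two-view check: walnut top corners side view vs. projection
print(proj(c,[[.6845,.292,.15],[.4873,.3243,.15]]))
E
```

```text
t 3.475 pos [0.5889 0.3021 0.1979] q [ 0.3211  0.273   1.6192 -0.0004  1.2566  2.0641] shift [-0.0034 -0.0056  0.0759] turn [ 0.0037  0.0061 -0.0071] F [ 0.3438  0.2281 -0.4236] pad 0.0 0.5892336297941521
[[ 98.9192 201.7663]
 [155.2092 256.8707]]
```

View pics/s1.png

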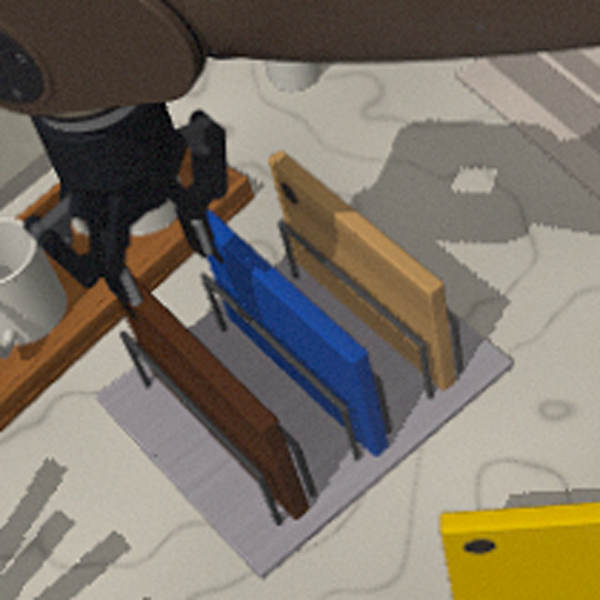

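The side crop shows the fingers straddling the walnut's top. Its near top corner at (275,420) matches the projected (272,420). I'll descend and grip.

{"fn": "drive_tool", "kwargs": {"moves": [[[0.004,0.006,-0.007],[-0.003,-0.006,0.02],0.05],[[0,0,0],[0,0,0.02],0.05],[[0,0,0],[0,0,0.02],0.05],[[0,0,0],[0,0,0.016],0.05],[[0,0,0],[0,0,0],0.05]]}}

```text
time: 4.15
eef_pos: [0.5878, 0.3104, 0.1236]
tcp_rot: [0.997, -0.082, 0.001, -0.001]
contact_force: [0.5, 0.2, -0.7]
opening: 0.583
finger_force: 0.0
```

{"fn": "drive_tool", "kwargs": {"moves": [[[0,0,0],[0,0,0],0.03],[[0,0,0],[0,0,0],0.02],[[0,0,0],[0,0,0],0.0],[[0,0,0],[0,0,0],0.0],[[0,0,0],[0,0,0],0.0]], "grip_force": 60}}

```text
time: 4.78
eef_pos: [0.5898, 0.3113, 0.1275]
tcp_rot: [0.997, -0.082, 0.004, -0.002]
contact_force: [-0.6, -0.6, 5.5]
opening: 0.152
finger_force: 58.9
```

{"fn": "drive_tool", "kwargs": {"moves": [[[0,0,0],[0,0,0],0.0],[[0,0,0],[0,0,-0.005],0.0],[[0,0,0],[0,0,-0.01],0.0],[[0,0,0],[0,0,-0.01],0.0],[[0,0,0],[0,0,0],0.0]]}}

```text
time: 5.4
eef_pos: [0.5896, 0.3112, 0.1525]
tcp_rot: [0.997, -0.081, 0.004, -0.002]
contact_force: [-0.2, -0.5, -2.9]
opening: 0.154
finger_force: 58.6
```

```bash
python3 - <<'E'
from h import *
to([.586,.308,.30],-.165)
E
```

```text
t 5.4 pos [0.5896 0.3112 0.1525] q [0.3335 0.3133 1.6552 0.0007 1.1635 2.0671] shift [-0.0018  0.003  -0.1476] turn [-0.0052 -0.0082  0.0018] F [-0.2099 -0.5029 -2.9131] pad 58.642394416965544 0.1541821670079202
```

{"fn": "drive_tool", "kwargs": {"moves": [[[0,0,0],[0,0,-0.03],0.0],[[0,0,0],[0,0,-0.03],0.0],[[0,0,0],[0,0,-0.03],0.0],[[0,0,0],[0,0,-0.03],0.0],[[0,0,0],[0,0,-0.03],0.0]]}}

```text
time: 6.02
eef_pos: [0.5876, 0.3104, 0.3015]
tcp_rot: [0.997, -0.082, 0.003, -0.002]
contact_force: [0.9, 0.2, -2.8]
opening: 0.154
finger_force: 58.9
```

```bash
python3 - <<'E'
from h import *
to([.567,-.164,.30],-.263)
c=snap('side');im=c['image'][:,:,::-1][60:320,30:290]
cv2.imwrite('pics/s2.png',cv2.resize(im,(600,600),interpolation=cv2.INTER_CUBIC))
E
```

```text
t 6.025 pos [0.5876 0.3104 0.3015] q [0.3333 0.2084 1.5084 0.0006 1.4185 2.0672] shift [0.0568 0.4714 0.0001] turn [-0.0039 -0.0051  0.0998] F [ 0.8984  0.156  -2.7838] pad 58.873784565366805 0.1540664803859853
```

View pics/s2.png

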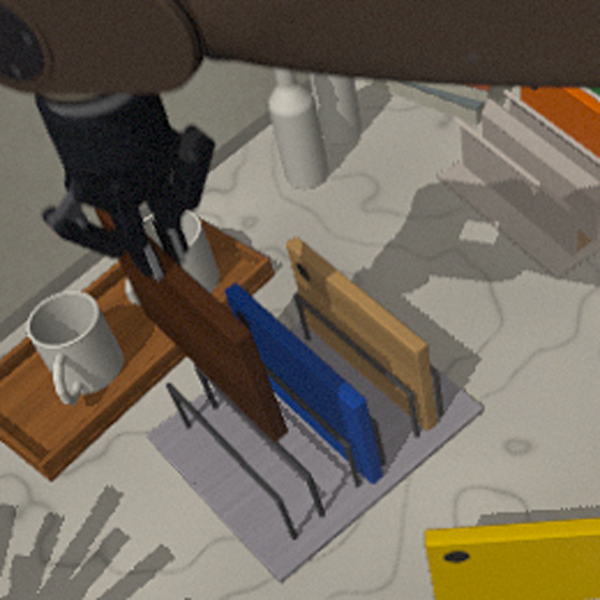

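The walnut is lifted clear and upright, and blue and maple are still in the stand. Moving to the rack.

{"fn": "drive_tool", "kwargs": {"moves": [[[-0.004,-0.005,0.05],[0,0,0],0.0],[[0,0,0.05],[0,0,0],0.0],[[0,0,0],[0.01,0.046,0],0.0],[[0,0,0],[0.01,0.046,0],0.0],[[0,0,0],[0.01,0.046,0],0.0]]}}

```text
time: 6.7
eef_pos: [0.5804, 0.1682, 0.2998]
tcp_rot: [0.991, -0.131, -0.0, 0.0]
contact_force: [0.8, -0.5, -2.3]
opening: 0.15
finger_force: 58.9
```

{"fn": "drive_tool", "kwargs": {"moves": [[[0,0,0],[0.01,0.046,0],0.0],[[0,0,0],[0.01,0.046,0],0.0],[[0,0,0],[0.01,0.046,0],0.0],[[0,0,0],[0.01,0.046,0],0.0],[[0,0,0],[0.01,0.046,0],0.0]]}}

```text
time: 7.32
eef_pos: [0.5688, -0.067, 0.3]
tcp_rot: [0.991, -0.131, 0.0, -0.0]
contact_force: [0.7, 0.4, -2.4]
opening: 0.156
finger_force: 58.9
```

{"fn": "drive_tool", "kwargs": {"moves": [[[0,0,0],[0.01,0.046,0],0.0],[[0,0,0],[0.01,0.025,0],0.0],[[0,0,0],[0,0.018,0],0.0],[[0,0,0],[0,0,0],0.0],[[0,0,0],[0,0,0],0.0]]}}

```text
time: 7.95
eef_pos: [0.5654, -0.1557, 0.3009]
tcp_rot: [0.991, -0.131, 0.0, -0.0]
contact_force: [0.3, -0.3, -3.7]
opening: 0.152
finger_force: 58.9
```

```bash
python3 - <<'E'
from h import *
to([.567,-.164,.25],-.263)
c=snap('side');im=c['image'][:,:,::-1][40:200,190:350]
cv2.imwrite('pics/s3.png',cv2.resize(im,(600,600),interpolation=cv2.INTER_CUBIC))
E
```

```text
t 7.95 pos [ 0.5654 -0.1557  0.3009] q [-0.4422  0.0363  1.698   0.0011  1.4068  1.3909] shift [0.0036 0.0076 0.0509] turn [-0.001  -0.0006  0.0006] F [ 0.2635 -0.2961 -3.696 ] pad 58.94296837504953 0.15197388229796183
```

View pics/s3.png

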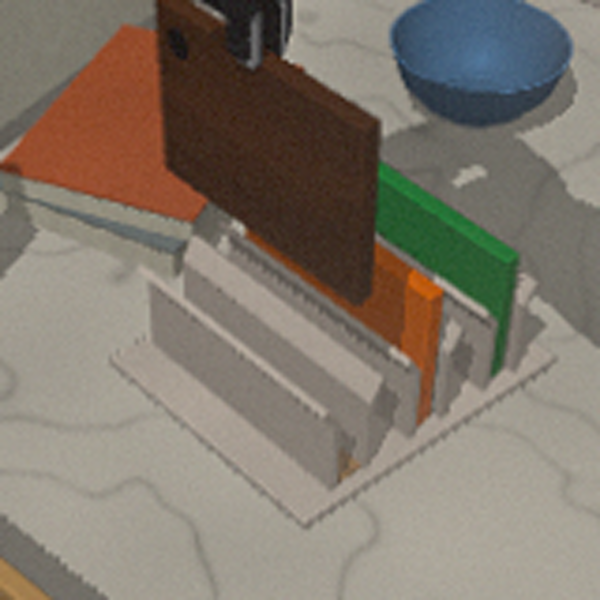

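```bash
python3 - <<'E'
from h import *
np.set_printoptions(precision=4,suppress=True)
c=ld('side');F=lambda L:[((x+.5)/3.75-.5+190,(y+.5)/3.75-.5+40) for x,y in L]
P=plane(c,F([(147,273),(336,418),(193,238),(385,376)]),.096);print('tips',P,P.mean(0))
print('board bottom (left near, far / right near)',plane(c,F([(363,305),(167,167),(378,292)]),.183))
yaw=-.263;u=np.array([np.cos(yaw),np.sin(yaw),0]);b=np.array([.5654,-.1557,.1834])
n=np.array([-np.sin(yaw),np.cos(yaw),0])
print('expected',proj(c,[b+.1*sx*u+.008*sy*n for sx,sy in((-1,1),(1,1),(-1,-1))]),F([(363,305),(167,167),(378,292)]))
g=np.array([.567,-.164,.096])
print('slot mouth expected',[tuple((q-[189.5,39.5])*3.75-.5) for q in proj(c,[g+.105*u+.025*n,g-.105*u+.025*n,g+.105*u-.025*n,g-.105*u-.025*n])])
E
```

```text
tips [[ 0.6646 -0.155   0.096 ]
 [ 0.4665 -0.105   0.096 ]
 [ 0.6599 -0.2078  0.096 ]
 [ 0.46   -0.1595  0.096 ]] [ 0.5628 -0.1568  0.096 ]
board bottom (left near, far / right near) [[ 0.464  -0.1277  0.183 ]
 [ 0.6571 -0.176   0.183 ]
 [ 0.4626 -0.1443  0.183 ]]
expected [[282.8029 121.0671]
 [231.6185  83.5433]
 [287.5458 118.2502]] [(286.43333333333334, 120.96666666666667), (234.16666666666666, 84.16666666666666), (290.43333333333334, 117.5)]
slot mouth expected [(np.float64(145.61084267909018), np.float64(259.36995141010107)), (np.float64(334.9672910567466), np.float64(408.3085787268241)), (np.float64(196.71835239699627), np.float64(231.84171183848053)), (np.float64(387.0831441051672), np.float64(375.4309582433125))]
```

{"fn": "drive_tool", "kwargs": {"moves": [[[0,0,0],[0.003,0.004,0.02],0.0],[[0,0,0],[0,0,0.03],0.0],[[0,0,0],[0,0,0.025],0.0],[[0,0,0],[0,0,0],0.0],[[0,0,0],[0,0,0],0.0]]}}

```text
time: 8.62
eef_pos: [0.5679, -0.1614, 0.2264]
tcp_rot: [0.991, -0.131, 0.001, 0.0]
contact_force: [0.8, 0.1, -3.4]
opening: 0.151
finger_force: 59.0
```

```bash
python3 - <<'E'
from h import *
to([.566,-.160,.131],-.258)
o=[]
for n,(x,y,w) in dict(side=(210,80,110),top=(265,85,110)).items():
    c=snap(n); o.append(cv2.resize(c['image'][:,:,::-1][y:y+w,x:x+w],(400,400),interpolation=cv2.INTER_CUBIC))
cv2.imwrite('pics/s4.png',cv2.convertScaleAbs(np.hstack(o),alpha=1.2))
E
```

```text
t 8.625 pos [ 0.5679 -0.1614  0.2264] q [-0.4488  0.0893  1.7771  0.0004  1.2735  1.3846] shift [-0.0023 -0.0008  0.0954] turn [-0.     -0.0017 -0.0047] F [ 0.8275  0.0611 -3.4187] pad 58.95707675255835 0.15143708235783274
```

View pics/s4.png

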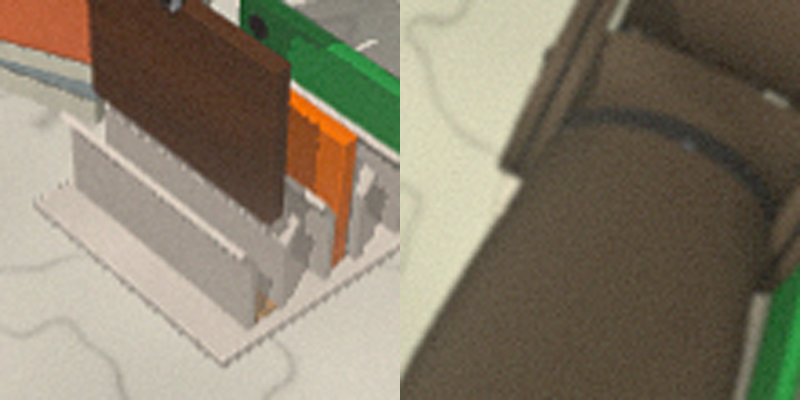

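```bash
python3 - <<'E'
from h import *
np.set_printoptions(precision=4,suppress=True)
c=ld('side');f=400/110;F=lambda L:[((x+.5)/f-.5+210,(y+.5)/f-.5+80) for x,y in L]
T=plane(c,F([(66,120),(248,260),(300,218)]),.096);B=plane(c,F([(93,97),(272,226),(287,216)]),.109)
n=np.array([np.sin(.258),np.cos(.258),0]);u=np.array([n[1],-n[0],0])
print(T,B);print('tips across',T@n,'board',B@n,'along',T@u,B@u)
E
```

```text
[[ 0.6665 -0.1527  0.096 ]
 [ 0.4694 -0.1029  0.096 ]
 [ 0.461  -0.1603  0.096 ]] [[ 0.6558 -0.1741  0.109 ]
 [ 0.4669 -0.13    0.109 ]
 [ 0.4634 -0.1447  0.109 ]]
tips across [ 0.0224  0.0203 -0.0374] board [-0.0011 -0.0065 -0.0217] along [0.6834 0.4802 0.4866] [0.6785 0.4846 0.485 ]
```

{"fn": "drive_tool", "kwargs": {"moves": [[[0,0,-0.005],[0,-0.003,0.01],0.0],[[0,0,0],[0,0,0.01],0.0],[[0,0,0],[0,0,0.01],0.0],[[0,0,0],[0,0,0.01],0.0],[[0,0,0],[0,0,0],0.0]]}}

```text
time: 9.35
eef_pos: [0.5674, -0.1582, 0.1843]
tcp_rot: [0.992, -0.129, -0.001, -0.0]
contact_force: [-0.2, 0.3, -3.0]
opening: 0.151
finger_force: 58.9
```

{"fn": "drive_tool", "kwargs": {"moves": [[[0,0,0],[0,0,0.01],0.0],[[0,0,0],[0,0,0.01],0.0],[[0,0,0],[0,0,0.01],0.0],[[0,0,0],[0,0,0.01],0.0],[[0,0,0],[0,0,0],0.0]]}}

```text
time: 9.98
eef_pos: [0.5675, -0.1582, 0.1445]
tcp_rot: [0.992, -0.129, -0.001, -0.0]
contact_force: [0.2, 0.5, -2.2]
opening: 0.153
finger_force: 58.9
```

{"fn": "drive_tool", "kwargs": {"moves": [[[0,0,0],[0,0,0.004],0.0],[[0,0,0],[0,0,0.004],0.0],[[0,0,0],[0,0,0],0.0]]}}

```text
time: 10.35
eef_pos: [0.5681, -0.1585, 0.1377]
tcp_rot: [0.992, -0.129, 0.0, -0.0]
contact_force: [-0.2, 0.2, -2.2]
opening: 0.154
finger_force: 58.9
```

{"fn": "drive_tool", "kwargs": {"moves": [[[0,0,0],[0,0,0.003],0.0],[[0,0,0],[0,0,0.003],0.0],[[0,0,0],[0,0,0],0.0]]}}

```text
time: 10.72
eef_pos: [0.568, -0.1584, 0.1316]
tcp_rot: [0.992, -0.129, 0.0, -0.0]
contact_force: [-0.1, 0.3, -3.3]
opening: 0.153
finger_force: 58.9
```

{"fn": "drive_tool", "kwargs": {"moves": [[[0,0,0],[0,0,0.002],0.0],[[0,0,0],[0,0,0],0.0]]}}

```text
time: 10.98
eef_pos: [0.5685, -0.1587, 0.1306]
tcp_rot: [0.992, -0.129, 0.001, 0.0]
contact_force: [-1.5, 0.3, -0.5]
opening: 0.152
finger_force: 59.3
```

{"fn": "drive_tool", "kwargs": {"moves": [[[0,0,0],[0,0,0.001],0.0],[[0,0,0],[0,0,0.001],0.0],[[0,0,0],[0,0,0],0.0]]}}

```text
time: 11.35
eef_pos: [0.5685, -0.1589, 0.1305]
tcp_rot: [0.992, -0.129, 0.001, 0.0]
contact_force: [-4.9, 1.5, 8.2]
opening: 0.154
finger_force: 60.4
```

{"fn": "drive_tool", "kwargs": {"moves": [[[0,0,0],[0,0,0],0.025],[[0,0,0],[0,0,0],0.035],[[0,0,0],[0,0,0],0.045],[[0,0,0],[0,0,0],0.045]]}}

```text
time: 11.85
eef_pos: [0.5683, -0.1585, 0.1278]
tcp_rot: [0.992, -0.129, 0.0, -0.0]
contact_force: [-0.5, 0.7, -0.4]
opening: 0.525
finger_force: 0.0
```

{"fn": "drive_tool", "kwargs": {"moves": [[[0,0,0],[0,0,-0.02],0.045],[[0,0,0],[0,0,-0.03],0.045],[[0,0,0],[0,0,-0.04],0.045],[[0,0,0],[0,0,-0.05],0.045],[[0,0,0],[0,0,0],0.045]]}}

```text
time: 12.48
eef_pos: [0.5709, -0.1598, 0.2761]
tcp_rot: [0.992, -0.129, 0.007, 0.002]
contact_force: [-0.2, -0.2, 1.0]
opening: 0.529
finger_force: 0.0
```

```bash
python3 - <<'E'
from h import *
to([.566,-.160,.131],-.258)
c=snap('side');im=c['image'][:,:,::-1]
cv2.imwrite('pics/s5.png',cv2.resize(im,(800,600),interpolation=cv2.INTER_CUBIC))
E
```

```text
t 12.475 pos [ 0.5709 -0.1598  0.2761] q [-0.444   0.0551  1.7228  0.0004  1.3496  1.3847] shift [-0.0067  0.0012  0.1451] turn [ 0.0022 -0.0139 -0.    ] F [-0.1975 -0.2293  1.0363] pad 0.0 0.5291759122738235
```

View pics/s5.png

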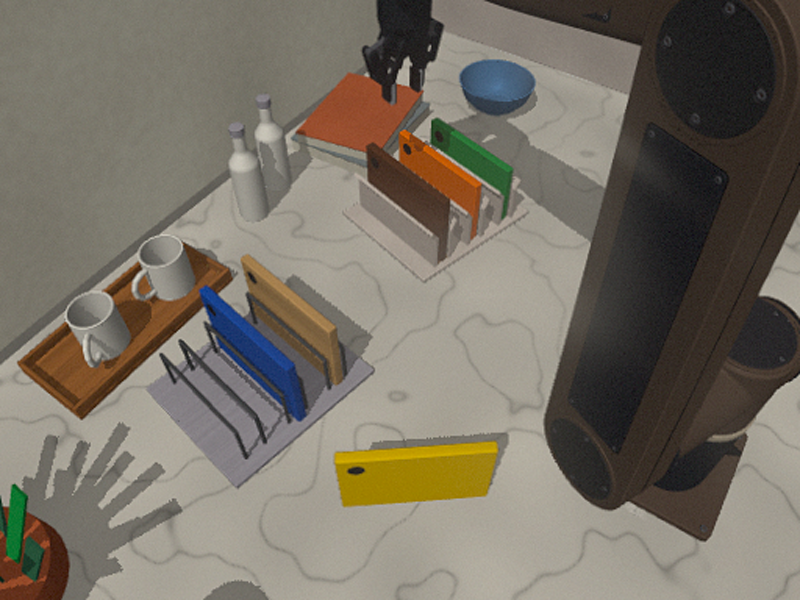

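The picture shows the walnut seated in the free slot, with its top from (370,147) to (450,197). Blue and maple have not moved, and the gripper is clear. Handing in.

```bash
python3 -c "
from plant import ctrl
print(ctrl.sign_off())"
```

```text
the job is handed in; nothing more can be done
None
```

The walnut board stands upright on the cork in the white rack's free slot, with blue and maple still in the drying stand; I handed the job in at about 12.5 s, and the hand-in returned no verdict.

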